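# Fill the bun tray and fetch the spatula out of the half-covered pan

## Task

Get the bun tray ready for serving: set the two buns from the wooden board down into the two empty places on the red tray, one on each bare square of paper, so that it holds two neat rows of three. Then take the long wooden spatula out of the half-covered steel pan by tilting it, handle first, out through the open half of the cover without forcing it against the cover, and finish still holding it, level and still, with its blade over the tray, clear above the buns. Do not drop the buns, and leave the buns already on the tray, the jars and the mug where they are.

Things in the scene. Friction and masses are not known exactly. Their poses are not given: they have to be found in the camera images.
- bun_a: loose round bun on the wooden board, to go on the tray; 58 mm across with straight sides up to 27 mm and a domed top 41 mm high, about 60 g; origin at the centre of its underside
- bun_b: second loose bun on the board, the same as bun_a; either bun may take either place
- gap_a: an empty place on the tray: a bare 76 mm square of thin white paper, lying flat; origin at its centre on the tray's inner floor (4 mm above the table), x and y along the tray's x and y
- gap_b: the other empty place, the same
- bun_c: bun already in its place on the tray, to be left there; 58 mm across with straight sides up to 27 mm and a domed top 41 mm high, about 60 g; origin at the centre of its underside
- bun_d: bun already in its place on the tray, to be left there; 58 mm across with straight sides up to 27 mm and a domed top 41 mm high, about 60 g; origin at the centre of its underside
- bun_e: bun already in its place on the tray, to be left there; 58 mm across with straight sides up to 27 mm and a domed top 41 mm high, about 60 g; origin at the centre of its underside
- bun_f: bun already in its place on the tray, to be left there; 58 mm across with straight sides up to 27 mm and a domed top 41 mm high, about 60 g; origin at the centre of its underside
- tray: red canteen tray, heavy, does not move; 265 mm along its x, 325 mm along its y, rim 20 mm high, walls 4 mm thick, inner floor 4 mm above the table; origin at the centre of its underside. Six places in a grid, two rows of three: x = -47.5 or 47.5 mm, y = -95, 0 or 95 mm; which two are empty differs
- board: fixed wooden board with the two loose buns on it, 300 mm along its x, 150 mm along its y, 15 mm thick; origin at the centre of its underside
- pan: fixed steel gastronorm pan, 265 mm along its x, 325 mm along its y, rim 65 mm above the table; inside 237 by 297 mm, floor 3 mm thick, flange 14 mm wide; origin at the centre of its underside. Its +y half lies under the cover, its -y half is open
- cover: clear two-leaf cover of the pan, fixed on it, its origin and axes those of the pan: one leaf lies fixed over the +y half, underside 65 mm above the table, free edge at y = 0; the other leaf is folded back flat on top of it, top 76 mm above the table, with a small handle at y = 125 mm, 87 mm high
- opening (a point): centre of the open half of the pan, at rim height: the hole is 237 mm along the pan's x and 148 mm along its y, up to the cover's free edge at pan y = 0
- spatula: straight beech spatula, 280 mm long, about 110 g, lying flat on the pan's floor roughly along the pan's y (within 0.1 rad), blade under the cover, handle in the open half with its end close to the pan's end wall. Origin midway along its length on its flat underside; its y runs from handle to blade, z up
- butt (a point): end of the spatula's handle (spatula y = -140 mm), at mid thickness; the handle is 24 mm wide and 18 mm thick, from y = -140 to -15 mm, then a neck 22 mm wide and 12 mm thick up to y = 44 mm
- blade (a point): middle of the spatula's blade (spatula y = 90 mm), at mid thickness; the blade is 7 mm thick, widens to about 75 mm and ends at y = 140 mm
- tip (a point): blade end of the spatula (spatula y = 140 mm), at mid thickness
- jar_tall: glass jar with a black cap, 66 mm across, 100 mm high, standing beyond the pan; bystander; origin at the centre of its underside
- jar_small: glass jar with a black cap, 60 mm across, 75 mm high, standing beyond the tray; bystander; origin at the centre of its underside
- mug: white mug, 80 mm across, 85 mm high, standing beyond the tray; bystander; origin at the centre of its underside
Mind the look-alikes: they are no part of the job. Leave any blue look-alike of the bun_f alone.

How it is judged (in metres and radians):
On the way, in this order (a step that is already met when the one before it is completed fails the run):
1. both loose buns stand released in the two empty places of the tray, one in each (((horizontal distance between bun_a and gap_a below 0.014 m and horizontal distance between bun_b and gap_b below 0.014 m) or (horizontal distance between bun_a and gap_b below 0.014 m and horizontal distance between bun_b and gap_a below 0.014 m)) and height (world z) of each of bun_a, bun_b below 0.009 m and angle between each of bun_a, bun_b's own z axis and vertical below 0.15 rad and linear speed of each of bun_a, bun_b below 0.03 m/s and contact force between each of bun_a, bun_b and the fingers below 0.05 N and distance of each of bun_c, bun_d, bun_e, bun_f from where it was at the start of the episode below 0.014 m), for 0.2 s.
2. the gripper holds the whole spatula out of the pan, above its rim, touching nothing else (contact force between spatula and the fingers above 1 N and contact force between spatula and pan below 0.05 N and contact force between spatula and cover below 0.05 N and contact force between spatula and tray below 0.05 N and contact force between spatula and bun_a below 0.05 N and contact force between spatula and bun_b below 0.05 N and contact force between spatula and bun_c below 0.05 N and contact force between spatula and bun_d below 0.05 N and contact force between spatula and bun_e below 0.05 N and contact force between spatula and bun_f below 0.05 N and height (world z) of each of tip, butt above 0.085 m), for 0.1 s.
At the end, for the whole second after the job is handed in: bun_a and bun_b released upright, each within 14 mm of an empty place; the other buns within 14 mm of their starts; the fingers alone hold the spatula, still, within 0.35 rad of level, blade middle within 120 mm of the tray centre seen from above, both ends over 70 mm above the table (all of step 1 and contact force between spatula and the fingers above 1 N and contact force between spatula and pan below 0.05 N and contact force between spatula and cover below 0.05 N and contact force between spatula and tray below 0.05 N and contact force between spatula and bun_a below 0.05 N and contact force between spatula and bun_b below 0.05 N and contact force between spatula and bun_c below 0.05 N and contact force between spatula and bun_d below 0.05 N and contact force between spatula and bun_e below 0.05 N and contact force between spatula and bun_f below 0.05 N and height (world z) of each of tip, butt above 0.07 m and angle between spatula's own z axis and vertical below 0.35 rad and horizontal distance between blade and tray below 0.12 m and linear speed of spatula below 0.03 m/s); the arm keeps its last pose, push and grip.
It fails at once if a bun already on the tray was pushed out of its row (over 20 mm) (distance of any of bun_c, bun_d, bun_e, bun_f from where it was at the start of the episode above 0.02 m).
It fails at once if a jar or the mug was disturbed (moved over 20 mm) (distance of any of jar_tall, jar_small, mug from where it was at the start of the episode above 0.02 m).
It fails at once if a bun was dropped or thrown ((linear speed of bun_a above 0.7 m/s and contact force between bun_a and the fingers below 0.05 N) or (linear speed of bun_b above 0.7 m/s and contact force between bun_b and the fingers below 0.05 N)).
It fails at once if the spatula was forced against the cover of the pan (over 40 N) (contact force between spatula and cover above 40 N).
It also fails if it takes over 64 s, if anything falls off the work surface, if the arm or the gripper's body presses on something with over 40 N, if the wrist force passes 120 N, or if a joint passes its speed limit or range.

## Robot

A 6-joint arm with a two-finger parallel gripper is mounted at the origin on the work surface. World frame = base frame: x ahead of the robot, y to its left, z up, the work surface at z = 0. Lengths are in mm, angles in degrees, forces in N, time in s.
With the tool pointing down it reaches from about 350 to 850 mm from the base axis. Payload 8.1 kg.
Tool frame: the origin (TCP) lies midway between the tips of the shut fingers; the grasp point (between the pads) lies 19 mm behind it; z points along the fingers, y is the line along which they close (so a half turn about z gives the same grasp; the last joint's range is limited). The gripper opens to 85 mm and grips with 20 to 120 N. Pads are 22 mm wide; open, the fingers measure 114 mm over their backs; the gripper's body (76 mm by 85 mm) begins 54 mm behind the grasp point. The pads swing forward as they close: fully open they stand 13 mm farther back than shut.
Start: joints at [-71.585, 7.471, 85.268, -0, 87.261, -4.893], TCP at [237.423, -551.031, 231.292] pointing down, gripper open.
Joint ranges: [-169.43, 169.43], [-51.17, 129.36], [1.28, 143.12], [-76.62, 256.62], [0, 156.53], [-152.29, 152.29]. Speed limits (degrees/s): [136.94, 136.94, 159.86, 180, 180, 180].

## Interface

Orientations are given as [roll, pitch, yaw] about the fixed x, y, z axes, in that order (R = Rz(yaw) Ry(pitch) Rx(roll)).
In Python, from bench import r gives the robot as it stands.
- The arm moves only by the tool apply_moves, never from a script. Its argument "steps" is a list of rows, each a list of 7 numbers: the opening, from -1 (shut) to 1 (fully open), then the shift along the tool's x, y, z in mm, then the turn, a rotation vector about the tool's x, y, z in units of 5 degrees (1.0 is 5 degrees). A call has exactly 8 rows; each row shifts and turns the commanded pose from where the row before left it, along the tool's axes as they then stand; what a row does not reach is not made up. A row lasts 1/10 s, in which the tool goes at most 50 mm and 8.59 degrees, less where a joint would pass 70% of its speed; a pose out of reach is approached as far as the arm can. A call is refused whole if a number of a shift passes 50 or a number of a turn 1, either way. A call with a gripper value outside its range is refused whole. The fingers move at their own pace and stop on an object; "squeeze" is the grip in N (left out, the last holds). Time passes only in rows, so rows that do not move let the fingers close, or fill a call up. It gives the time, the measured TCP pose, the force, the opening and the grip force at its end, in the units of the state.
- r.sense(): the state, without advancing time (a new reading comes with each control period).
- r.snapshot(name): name is "scene" or "top" or "wrist"; returns a dict with "color" (400x640x3 uint8, blue, green, red), "depth" (400x640 float32, mm along the optical axis (not along the pixel's ray), 0 where there is no reading), "mtx" (3x3 intrinsics, pixels), "T" (4x4, takes a point from camera to world coordinates); the wrist camera has in their place "hand_eye" (4x4, takes a point from camera to tool coordinates, whose origin is the TCP and whose axes are the flange's). Camera axes: x right, y down, z forward; pixel columns grow to the right and rows downward; lengths in mm; the calibration is good to about 2 mm. A picture is of the moment at which its call begins: read the wrist's pose just before it.
- r.hand_in(): hands the job in; it is judged then, once.
The state is a dict: "time": time; "joint_pos": joint angles; "qd": joint speeds; "joint_efforts": joint torques, N m; "tool_pos": TCP position; "tcp_rot": TCP orientation; "ft_force": force on the tool from outside, world axes, zero at the start; "wrist_torque": the same for the moment, N m; "finger_gap": finger opening in mm; "grip_force": force on a finger pad.
Only numpy, scipy, OpenCV 4.12 (cv2) and the standard library are available. Lean on these libraries where they do the work, as an engineer would, in place of code of your own. Each camera call takes 0.05 s, during which the arm holds its last target. There are 200 camera calls.

## Working session

There is one attempt and no reset: what is moved stays moved. The work goes in short steps, Python scripts to look and compute and a tool call to move; the robot and the scene stay as the last step left them, time stands still between calls to the robot, and variables do not carry over. Pictures are saved under pics/ and viewed, at most 10 in all, crops included, and the job is handed in when it is done.

Besides the shell and the picture viewer there is one more tool, called after "Call:" in YAML: its name, and indented under it one key for each argument. apply_moves: Moves the arm, as the interface text tells. Its arguments: {"type":"object","properties":{"steps":{"type":"array"},"squeeze":{"type":"number"}},"required":["steps"]}

```bash
mkdir -p pics; ls; python3 - <<'E'
from bench import r
import cv2,pickle
print(r.sense())
D={}
for n in("scene","top"):
    s=r.snapshot(n);D[n]=s;cv2.imwrite(f"pics/{n}.png",s["color"]);print(n,s["mtx"].tolist(),s["T"].round(4).tolist())
pickle.dump(D,open("d0.pkl","wb"))
E
```

```text
pics
{'time': 0.0, 'joint_pos': array([-7.15829755e+01,  7.51458715e+00,  8.53325314e+01, -4.86369759e-04,
        8.72595282e+01, -4.89065492e+00]), 'qd': array([ 0.01813651, -0.0376145 , -0.0097637 , -0.05358286, -0.03621002,
        0.07281588]), 'joint_efforts': array([-4.23030560e-04, -5.69397461e+01, -5.00561428e+01, -4.51461146e-04,
        1.49237219e-02,  2.33765485e-05]), 'tool_pos': array([ 237.26401586, -550.484067  ,  230.21867842]), 'tcp_rot': array([-1.79893700e+02, -8.60809834e-03,  2.33076952e+01]), 'ft_force': array([ 0.78684993, -0.59371134,  0.86684531]), 'wrist_torque': array([ 0.02971953,  0.01914736, -0.05180526]), 'grip_force': 0.0, 'finger_gap': 85.3754757753491}
scene [[400.8412810580719, 0.0, 319.4345787577987], [0.0, 400.8412810580719, 193.84979381528473], [0.0, 0.0, 1.0]] [[0.576, 0.4743, -0.6658, 1347.3033], [0.8175, -0.332, 0.4707, -502.5916], [0.0022, -0.8154, -0.5789, 757.2499], [0.0, 0.0, 0.0, 1.0]]
top [[447.3022961643849, 0.0, 314.7637017695771], [0.0, 447.3022961643849, 195.68966107467156], [0.0, 0.0, 1.0]] [[0.0166, -0.9894, 0.1441, 383.8862], [-0.9999, -0.016, 0.005, 62.575], [-0.0026, -0.1442, -0.9895, 1425.9955], [0.0, 0.0, 0.0, 1.0]]
```

View pics/top.png

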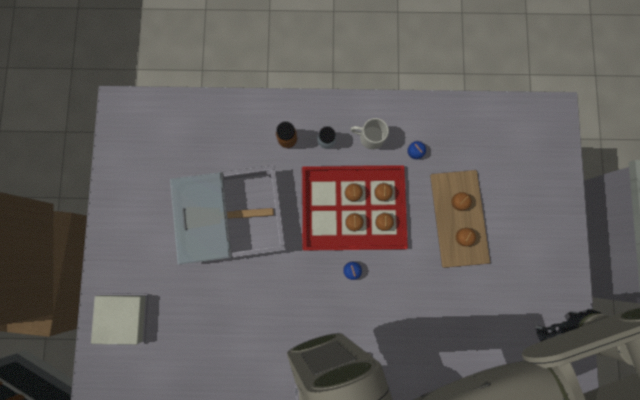

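View pics/scene.png

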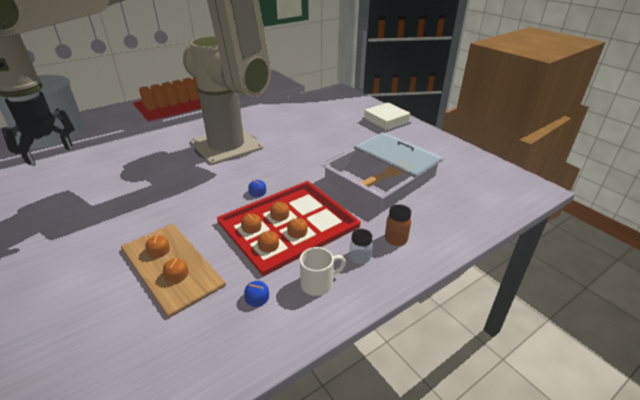

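The top view shows the loose buns at (462,201) and (467,237). The bare papers are at (323,193) and (323,222), and the spatula handle runs from about (228,214) to (272,212) in the pan's open half. The scene view shows the same layout, with blue decoys at (257,188) and (256,293).

```bash
cat > h.py <<'E'
import numpy as np,cv2
def ray(s,u,v,T=None):
    T=s["T"] if T is None else T
    d=np.linalg.inv(s["mtx"])@np.array([u,v,1.0]); return T[:3,3],T[:3,:3]@d
def onplane(s,u,v,z,T=None):
    o,d=ray(s,u,v,T); return (o+d*(z-o[2])/d[2]).round(1)
def cross(a,b):
    (o,d),(p,e)=a,b
    t=np.linalg.lstsq(np.c_[d,-e],p-o,rcond=None)[0]
    x,y=o+d*t[0],p+e*t[1]; return ((x+y)/2).round(1),np.linalg.norm(x-y).round(1)
def blobs(mask,lo,hi,roi=None):
    m=mask.astype(np.uint8)
    if roi: k=np.zeros_like(m);k[roi[1]:roi[3],roi[0]:roi[2]]=1;m&=k
    cs,_=cv2.findContours(m*255,cv2.RETR_EXTERNAL,cv2.CHAIN_APPROX_NONE)
    return [c for c in cs if lo<cv2.contourArea(c)<hi]
def cen(c):
    M=cv2.moments(c);return M["m10"]/M["m00"],M["m01"]/M["m00"]
E
python3 - <<'E'
from h import *
import pickle
D=pickle.load(open("d0.pkl","rb"))
rois={"top":(160,90,500,290),"scene":(100,140,450,320)}
for n in D:
    s=D[n];h=cv2.cvtColor(s["color"],cv2.COLOR_BGR2HSV)
    for (u,v) in ([(462,201),(440,190),(323,193),(310,170),(258,213),(210,200)] if n=="top" else [(157,245),(150,275),(305,205),(345,215),(375,180)]): print(n,u,v,h[v,u])
    H,S,V=h[...,0],h[...,1],h[...,2]
    for nm,m in (("orange",(H>=4)&(H<=16)&(S>125)&(V>60)),("white",(S<60)&(V>175)),("red",((H<4)|(H>174))&(S>150)),("wood",(H>8)&(H<25)&(S>60))):
        for c in blobs(m,60,20000,rois[n]):
            print(n,nm,np.round(cen(c),1),cv2.contourArea(c),np.round(cv2.minAreaRect(c)[0],1),np.round(cv2.minAreaRect(c)[1],1),round(cv2.minAreaRect(c)[2],1))
E
```

```text
scene 157 245 [ 13 183 163]
scene 150 275 [ 16 124 185]
scene 305 205 [ 28  21 232]
scene 345 215 [  1 168  97]
scene 375 180 [ 16 130 149]
scene orange [179.4 269.8] 824.5 [184.9 273.4] [46.9 44.4] 62.1
scene orange [157.4 245.8] 477.0 [157.6 245.7] [24.1 25.5] 63.4
scene orange [268.  240.9] 327.5 [268.  240.5] [20. 21.] 0.0
scene orange [396.9 231.6] 457.5 [397.2 231.1] [22.3 26.4] 5.7
scene orange [297.1 227.4] 301.5 [297.2 227.4] [19.5 21.2] 68.2
scene orange [251.  222.4] 303.0 [251.  222.5] [19. 20.] 90.0
scene orange [279.2 210.4] 276.0 [279.2 210.4] [18.8 19.7] 63.4
scene white [437.8 315.1] 166.0 [436.  313.5] [26. 11.] -0.0
scene white [416.5 310.6] 378.5 [414.1 312.4] [13.2 44.3] 57.5
scene white [442.  294.9] 168.5 [443.  294.8] [10.8 20.8] 56.3
scene white [126.4 289.3] 62.0 [124.3 290.1] [ 3.8 30.9] 65.6
scene white [118.7 280.7] 272.5 [115.7 280.8] [13. 37.] 70.9
scene white [276.7 249.4] 88.0 [273.7 251.4] [10.  25.2] 48.4
scene white [319.7 256.9] 800.5 [309.  261.6] [25.2 95.8] 70.3
scene white [305.5 235.8] 70.5 [302.6 237.5] [ 8.6 23.6] 52.6
scene white [134.3 23
[... 1329 characters left out ...]
  221.8] 186.0 [354.  221.5] [15. 16.] 90.0
top orange [461.2 201. ] 260.0 [461.4 201.3] [17.9 19.2] 63.4
top orange [383.3 191.7] 188.5 [383.  191.5] [15. 16.] 90.0
top orange [353.4 192.1] 185.0 [353.5 192. ] [16. 15.] 90.0
top red [353.9 207.6] 8292.0 [354.  207.5] [ 82.7 103.3] 89.1
top wood [384.4 221.5] 240.5 [384.  221.5] [17. 18.] 90.0
top wood [354.2 221.7] 236.0 [354.  221.5] [17. 18.] 90.0
top wood [250.4 212.8] 286.0 [250. 213.] [ 7.6 46.3] 85.2
top wood [383.3 191.7] 237.0 [383.5 191.5] [17. 17.] 90.0
top wood [353.4 191.9] 232.5 [353.3 191.8] [17.  17.7] 45.0
top wood [459.6 218.6] 4307.0 [459.8 218.4] [95.2 47.7] 82.6
top wood [287.3 140.8] 139.5 [286.9 139.3] [15.9 19.7] 80.5
```

```bash
python3 - <<'E'
from h import *
import pickle
D=pickle.load(open("d0.pkl","rb"));t,s=D["top"],D["scene"]
hs=cv2.cvtColor(s["color"],cv2.COLOR_BGR2HSV);ht=cv2.cvtColor(t["color"],cv2.COLOR_BGR2HSV)
f=lambda h,S,lo:(h[...,0]>=4)&(h[...,0]<=17)&(h[...,1]>S)&(h[...,2]>50)
for S in(140,150,160): print(S,[(np.round(cen(c),1),cv2.minAreaRect(c)[1]) for c in blobs(f(hs,S,0),150,900,(140,225,195,290))],[(np.round(cen(c),1),cv2.contourArea(c)) for c in blobs(f(ht,S-15,0),60,900,(440,180,490,260))])
w=[cen(c) for c in blobs((ht[...,1]<60)&(ht[...,2]>135),200,900,(300,160,345,250))];print("papers",np.round(w,1))
for u in w: print(onplane(t,*u,4),[cross(ray(t,*u),ray(s,*q)) for q in((323.6,219.7),(305.2,204.1))])
tray=[(384.3,221.5,251,222.4),(354,221.8,279.2,210.4),(383.3,191.7,268,240.9),(353.4,192.1,297.1,227.4)]
for a,b,c,d in tray: print(onplane(t,a,b,24),cross(ray(t,a,b),ray(s,c,d)))
for a,b in((465.6,236.6),(461.2,201)):print("bun",onplane(t,a,b,37),[cross(ray(t,a,b),ray(s,*q)) for q in ((157.4,245.8),(175.5,269.5))])
c=[c for c in blobs((ht[...,0]>8)&(ht[...,0]<25)&(ht[...,1]>60),200,400,(220,200,280,230))][0]
c2=[c for c in blobs((hs[...,0]>8)&(hs[...,0]<25)&(hs[...,1]>60),200,400,(360,160,410,190))][0]
b=cv2.boxPoints(cv2.minAreaRect(c));b2=cv2.boxPoints(cv2.minAreaRect(c2));print(b,b2)
print([onplane(t,*p,21) for p in b],[onplane(s,*p,21) for p in b2])
print("tray",onplane(t,354,207.5,20))
big=np.hstack([cv2.resize(t["color"][160:275,160:300],None,fx=2.85,fy=5.2/1.83,interpolation=2),cv2.resize(s["color"][125:210,315:445],None,fx=3,fy=3.85,interpolation=2)])
cv2.imwrite("pics/pan.png",big);print(big.shape)
E
```

```text
140 [(array([175.2, 269.9]), (23.71708106994629, 25.298219680786133)), (array([157.3, 245.8]), (22.0, 23.0))] [(array([465.6, 236.6]), 267.5), (array([461.2, 201. ]), 260.0)]
150 [(array([175.2, 269.8]), (23.084627151489258, 24.66576385498047)), (array([157.4, 245.7]), (20.858062744140625, 22.79834747314453))] [(array([465.5, 236.7]), 246.5), (array([461.1, 201. ]), 239.5)]
160 [(array([175.4, 269.8]), (22.313274383544922, 23.283418655395508)), (array([158.5, 244.2]), (19.922346115112305, 21.503488540649414))] [(array([465.7, 236.8]), 225.0), (array([460.7, 201.2]), 188.0)]
papers [[323.6 222.5]
 [323.1 193. ]]
[505.3  40.1   4. ] [(array([525.6,  61.6, -53. ]), np.float64(54.4)), (array([504.7,  39.6,   7.2]), np.float64(1.3))]
[600.   43.2   4. ] [(array([599.3,  42.6,   6.1]), np.float64(1.6)), (array([578.1,  21.9,  63. ]), np.float64(51.1))]
[ 509.7 -150.    24. ] (array([ 509.5, -149.8,   26. ]), np.float64(0.2))
[507.2 -54.9  24. ] (array([507. , -54.9,  25.7]), np.float64(0.4))
[ 604.4 -147.4   24. ] (array([ 604.3, -147.5,   24.1]), np.float64(0.3))
[601.6 -52.6  24. ] (array([601.6, -52.6,  23.9]), np.float64(0.2))
bun [ 465.8 -399.2   37. ] [(array([ 465.9, -400. ,   35.3]), np.float64(0.6)), (array([ 479.7, -399.8,  -39.4]), np.float64(51.0))]
bun [ 576.8 -389.    37. ] [(array([ 561.5, -390.1,  102.4]), np.float64(44.8)), (array([ 576.9, -389.8,   35.4]), np.float64(0.5))]
[[226.6759  211.11037]
 [272.77246 207.26897]
 [273.40695 214.88277]
 [227.3104  218.72417]] [[359.11328 176.75922]
 [399.48157 162.22665]
 [403.35693 172.99152]
 [362.98865 187.52408]]
[array([534.8, 347.2,  21. ]), array([549.3, 201.8,  21. ]), array([525.2, 199.1,  21. ]), array([510.7, 344.1,  21. ])] [array([495.9, 263.1,  21. ]), array([505.1, 442.6,  21. ]), array([564.6, 402.6,  21. ]), array([552.7, 232.2,  21. ])]
tray [552.9 -55.1  20. ]
(327, 789, 3)
```

View pics/pan.png

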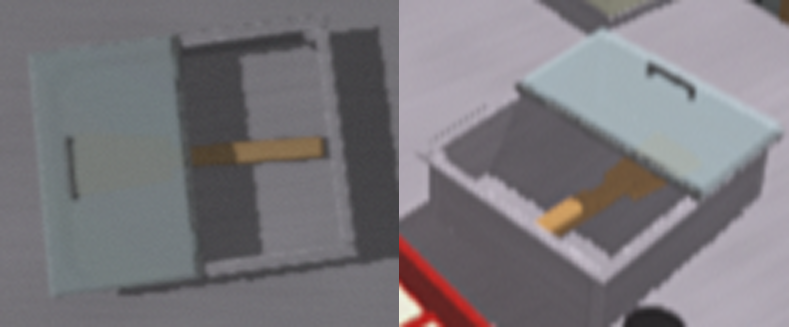

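The crop shows the handle from (190,155) to (323,147) in the left half. The blade shows faintly through the cover, ending near (75,160).

```bash
cat > plan.py <<'E'
from h import *
from scipy.spatial.transform import Rotation as Ro
def plan(g,pose,rotgoal,n,grow=None,p0=None,R0=None):
    """rows for a straight move to TCP pose (world)"""
    from bench import r
    s=r.sense(); p=np.array(s["tool_pos"]) if p0 is None else np.array(p0,float)
    R=Ro.from_euler("xyz",s["tcp_rot"] if R0 is None else R0,degrees=True);G=Ro.from_euler("xyz",rotgoal,degrees=True)
    w=(R.inv()*G).as_rotvec(degrees=True)/5/n; w=w.round(2); q=np.array(pose,float); st=(q-p)/n
    for i in range(n):
        # axes as the row before left them; carry rounding over
        d=np.round(R.inv().apply(p+0+(q-p)/(n-i)-p)); p=p+R.apply(d); R=R*Ro.from_rotvec(w*5,degrees=True)
        print([g]+[int(x) for x in d]+[float(x) for x in w])
    print("end",p.round(1),R.as_euler("xyz",degrees=True).round(1))
E
python3 -c "
from plan import *
plan(1,[466,-399.5,110],[180,0,90],16)"
```

```text
[1, 17, -3, 8, -0.0, -0.0, -0.83]
[1, 17, -2, 7, -0.0, -0.0, -0.83]
[1, 17, -1, 8, -0.0, -0.0, -0.83]
[1, 17, 1, 7, -0.0, -0.0, -0.83]
[1, 17, 2, 8, -0.0, -0.0, -0.83]
[1, 17, 3, 7, -0.0, -0.0, -0.83]
[1, 17, 4, 8, -0.0, -0.0, -0.83]
[1, 16, 6, 7, -0.0, -0.0, -0.83]
[1, 16, 7, 8, -0.0, -0.0, -0.83]
[1, 15, 8, 7, -0.0, -0.0, -0.83]
[1, 15, 9, 8, -0.0, -0.0, -0.83]
[1, 14, 10, 7, -0.0, -0.0, -0.83]
[1, 13, 11, 8, -0.0, -0.0, -0.83]
[1, 12, 12, 7, -0.0, -0.0, -0.83]
[1, 11, 12, 8, -0.0, -0.0, -0.83]
[1, 11, 14, 7, -0.0, -0.0, -0.83]
end [ 466.4 -399.2  110.5] [-1.80e+02 -1.00e-01  8.97e+01]
```

Call:
apply_moves:
  steps:
    - [1,17,-3,8,0,0,-0.83]
    - [1,17,-2,7,0,0,-0.83]
    - [1,17,-1,8,0,0,-0.83]
    - [1,17,1,7,0,0,-0.83]
    - [1,17,2,8,0,0,-0.83]
    - [1,17,3,7,0,0,-0.83]
    - [1,17,4,8,0,0,-0.83]
    - [1,16,6,7,0,0,-0.83]
  squeeze: 35

```text
time: 0.9
tool_pos: [352.1, -474.1, 170.3]
tcp_rot: [-179.9, -0.0, 56.7]
ft_force: [0.4, -0.4, -1.1]
finger_gap: 85.3
grip_force: 0.0
```

Call:
apply_moves:
  steps:
    - [1,16,7,8,0,0,-0.83]
    - [1,15,8,7,0,0,-0.83]
    - [1,15,9,8,0,0,-0.83]
    - [1,14,10,7,0,0,-0.83]
    - [1,13,11,8,0,0,-0.83]
    - [1,12,12,7,0,0,-0.83]
    - [1,11,12,8,0,0,-0.83]
    - [1,11,14,7,0,0,-0.83]

```text
time: 1.7
tool_pos: [466.8, -399.2, 110.3]
tcp_rot: [-179.9, -0.0, 89.9]
ft_force: [-0.1, 0.2, 0.3]
finger_gap: 85.4
grip_force: 0.0
```

```bash
python3 - <<'E'
from plan import *
from bench import r
import pickle
x=r.sense();print(x["tool_pos"],x["tcp_rot"])
s=r.snapshot("wrist");s["p"]=(x["tool_pos"],x["tcp_rot"]);pickle.dump(s,open("w1.pkl","wb"))
T=np.eye(4);T[:3,:3]=Ro.from_euler("xyz",x["tcp_rot"],degrees=True).as_matrix();T[:3,3]=x["tool_pos"];print(s["hand_eye"].round(3))
T=T@s["hand_eye"]
h=cv2.cvtColor(s["color"],cv2.COLOR_BGR2HSV)
for c in blobs((h[...,0]>=4)&(h[...,0]<=17)&(h[...,1]>150)&(h[...,2]>50),2000,90000):
    print(np.round(cen(c)),cv2.contourArea(c),[onplane(s,*cen(c),z,T) for z in(35,45)],np.round(cv2.minEnclosingCircle(c)[0]))
cv2.imwrite("pics/w1.png",s["color"])
E
```

```text
[ 466.76653294 -399.16094176  110.28066652] [-1.79946579e+02 -4.88906753e-02  8.98726031e+01]
[[ 0.00000e+00 -9.47000e-01 -3.22000e-01  8.30740e+01]
 [ 1.00000e+00  0.00000e+00  1.00000e-03  1.54000e+00]
 [-1.00000e-03 -3.22000e-01  9.47000e-01 -1.43409e+02]
 [ 0.00000e+00  0.00000e+00  0.00000e+00  1.00000e+00]]
[314. 216.] 5163.5 [array([ 466.5, -400.2,   35. ]), array([ 466.6, -396.4,   45. ])] [314. 216.]
[474. 202.] 5998.0 [array([ 578.6, -390. ,   35. ]), array([ 573.5, -386.6,   45. ])] [474. 202.]
```

View pics/w1.png

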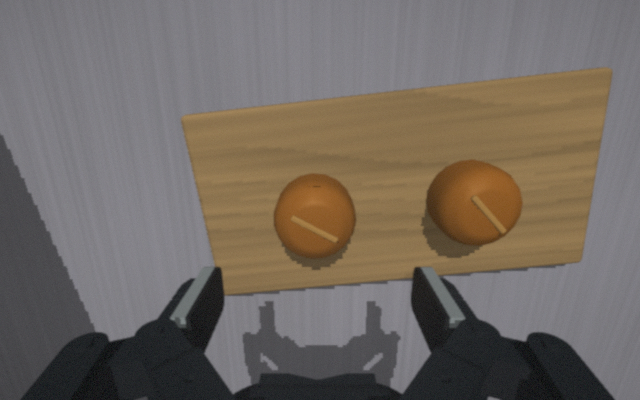

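The wrist view confirms bun a at (314,216), between the fingers, and bun b at (474,202). Both agree with the top and scene views to about 2 mm.

Call:
apply_moves:
  steps:
    - [1,0,0,22,0,0,0]
    - [1,0,0,22,0,0,0]
    - [1,-1,0,22,0,0,0]
    - [1,0,0,18,0,0,0]
    - [1,0,0,9,0,0,0]
    - [1,0,0,4,0,0,0]
    - [-1,0,0,0,0,0,0]
    - [-1,0,0,0,0,0,0]

```text
time: 2.55
tool_pos: [467.2, -401.5, 15.4]
tcp_rot: [179.9, 0.1, 89.7]
ft_force: [-0.4, 0.4, 0.2]
finger_gap: 59.0
grip_force: 0.1
```

Call:
apply_moves:
  steps:
    - [-1,0,0,0,0,0,0]
    - [-1,0,0,0,0,0,0]
    - [-1,0,0,0,0,0,0]
    - [-1,0,0,-10,0,0,0]
    - [-1,0,0,-20,0,0,0]
    - [-1,0,0,-20,0,0,0]
    - [-1,0,0,-20,0,0,0]
    - [-1,0,0,-20,0,0,0]

```text
time: 3.35
tool_pos: [466.5, -400.7, 105.5]
tcp_rot: [-180.0, -0.0, 89.7]
ft_force: [-0.3, 0.5, -0.8]
finger_gap: 56.9
grip_force: 37.4
```

```bash
python3 - <<'E'
from plan import *
from bench import r
x=r.sense();print(x["tool_pos"],x["finger_gap"],x["grip_force"])
plan(-1,[505,40,100],[180,0,91],16)
E
```

```text
[ 466.48050703 -400.67262182  105.48906509] 56.91377335827457 37.432302832603455
[-1, 28, 2, 0, -0.0, -0.0, -0.02]
[-1, 28, 2, 0, -0.0, -0.0, -0.02]
[-1, 27, 2, 0, -0.0, -0.0, -0.02]
[-1, 28, 2, 0, -0.0, -0.0, -0.02]
[-1, 27, 3, 0, -0.0, -0.0, -0.02]
[-1, 28, 3, 1, -0.0, -0.0, -0.02]
[-1, 27, 3, 0, -0.0, -0.0, -0.02]
[-1, 27, 3, 1, -0.0, -0.0, -0.02]
[-1, 28, 3, 0, -0.0, -0.0, -0.02]
[-1, 27, 3, 1, -0.0, -0.0, -0.02]
[-1, 28, 3, 0, -0.0, -0.0, -0.02]
[-1, 27, 3, 1, -0.0, -0.0, -0.02]
[-1, 28, 2, 0, -0.0, -0.0, -0.02]
[-1, 27, 3, 1, -0.0, -0.0, -0.02]
[-1, 28, 2, 0, -0.0, -0.0, -0.02]
[-1, 27, 3, 1, -0.0, -0.0, -0.02]
end [505.   39.7  99.6] [-180.    -0.    91.3]
```

Call:
apply_moves:
  steps:
    - [-1,10,1,0,0,0,0]
    - [-1,25,2,0,0,0,0]
    - [-1,35,3,0,0,0,0]
    - [-1,40,4,0,0,0,0]
    - [-1,40,4,0,0,0,0]
    - [-1,40,4,0,0,0,0]
    - [-1,40,4,0,0,0,0]
    - [-1,40,4,0,0,0,0]

```text
time: 4.15
tool_pos: [493.0, -128.5, 103.1]
tcp_rot: [-179.9, -0.0, 89.7]
ft_force: [0.1, 0.1, -0.5]
finger_gap: 57.2
grip_force: 37.4
```

Call:
apply_moves:
  steps:
    - [-1,40,4,0,0,0,0]
    - [-1,40,3,0,0,0,0]
    - [-1,35,3,0,0,0,0]
    - [-1,30,2,0,0,0,0]
    - [-1,16,1,0,0,0,0]
    - [-1,10,0,0,0,0,0]
    - [-1,0,0,0,0,0,0]
    - [-1,0,0,0,0,0,0]

```text
time: 4.95
tool_pos: [507.5, 39.6, 103.8]
tcp_rot: [-180.0, 0.0, 89.7]
ft_force: [-0.3, 0.0, -0.0]
finger_gap: 56.7
grip_force: 37.4
```

Call:
apply_moves:
  steps:
    - [-1,0,-2,20,0,0,0]
    - [-1,0,0,22,0,0,0]
    - [-1,0,0,22,0,0,0]
    - [-1,0,0,18,0,0,0]
    - [-1,0,0,10,0,0,0]
    - [-1,0,0,5,0,0,0]
    - [-1,0,0,2,0,0,0]
    - [-1,0,0,0,0,0,0]

```text
time: 5.75
tool_pos: [506.4, 39.7, 5.8]
tcp_rot: [180.0, 0.0, 89.7]
ft_force: [-0.1, -1.5, -0.3]
finger_gap: 57.1
grip_force: 37.4
```

Call:
apply_moves:
  steps:
    - [-1,0,0,2,0,0,0]
    - [-1,0,0,0,0,0,0]
    - [0.8,0,0,0,0,0,0]
    - [0.8,0,0,0,0,0,0]
    - [0.8,0,0,0,0,0,0]
    - [0.8,0,0,-8,0,0,0]
    - [0.8,0,0,-20,0,0,0]
    - [0.8,0,0,-30,0,0,0]

```text
time: 6.55
tool_pos: [504.2, 40.0, 60.6]
tcp_rot: [-179.8, -0.0, 89.7]
ft_force: [0.8, 0.4, 0.0]
finger_gap: 76.8
grip_force: 0.0
```

```bash
python3 - <<'E'
from plan import *
from bench import r
x=r.sense();print(x["tool_pos"],x["finger_gap"],x["grip_force"])
t=r.snapshot("top");cv2.imwrite("pics/t2.png",t["color"][150:300,280:500])
E
```

```text
[504.17128842  39.96211708  60.59617855] 76.83350240184585 0.0
```

Call:
apply_moves:
  steps:
    - [1,0,0,-30,0,0,0]
    - [1,-20,3,-20,0,0,0]
    - [1,-40,7,0,0,0,0]
    - [1,-45,8,0,0,0,0]
    - [1,-45,8,0,0,0,0]
    - [1,-45,8,0,0,0,0]
    - [1,-45,8,0,0,0,0]
    - [1,-45,8,0,0,0,0]

```text
time: 7.4
tool_pos: [554.7, -247.3, 111.9]
tcp_rot: [180.0, 0.0, 89.7]
ft_force: [1.3, -0.0, 0.6]
finger_gap: 85.5
grip_force: 0.0
```

Call:
apply_moves:
  steps:
    - [1,-45,8,0,0,0,0]
    - [1,-45,7,0,0,0,0]
    - [1,-35,5,0,0,0,0]
    - [1,-18,2,0,0,0,0]
    - [1,0,0,0,0,0,0]
    - [1,0,0,0,0,0,0]
    - [1,0,0,0,0,0,0]
    - [1,0,0,0,0,0,0]

```text
time: 8.2
tool_pos: [575.9, -387.2, 111.5]
tcp_rot: [-180.0, -0.0, 89.8]
ft_force: [-0.3, -0.1, -0.3]
finger_gap: 84.8
grip_force: 0.0
```

```bash
python3 - <<'E'
from plan import *
from bench import r
x=r.sense();print(x["tool_pos"],x["tcp_rot"])
s=r.snapshot("wrist")
T=np.eye(4);T[:3,:3]=Ro.from_euler("xyz",x["tcp_rot"],degrees=True).as_matrix();T[:3,3]=x["tool_pos"];T=T@s["hand_eye"]
f=lambda h:(h[...,0]>=4)&(h[...,0]<=17)&(h[...,1]>150)&(h[...,2]>50)
for c in blobs(f(cv2.cvtColor(s["color"],cv2.COLOR_BGR2HSV)),2000,90000): print(np.round(cen(c)),onplane(s,*cen(c),35,T))
t=r.snapshot("top");sc=r.snapshot("scene")
f=lambda h:(h[...,0]>=4)&(h[...,0]<=17)&(h[...,1]>125)&(h[...,2]>50)
for c in blobs(f(cv2.cvtColor(t["color"],cv2.COLOR_BGR2HSV)),100,400,(300,160,410,250)): print("tray",onplane(t,*cen(c),24))
E
```

```text
[ 575.94568446 -387.16250755  111.47481787] [-1.79997625e+02 -1.44425347e-02  8.97806810e+01]
[318. 218.] [ 578.1 -390.3   35. ]
tray [ 509.7 -149.9   24. ]
tray [507.5 -55.2  24. ]
tray [507.   40.3  24. ]
tray [ 604.6 -147.6   24. ]
tray [601.6 -52.4  24. ]
```

Call:
apply_moves:
  steps:
    - [1,-3,1,22,0,0,0]
    - [1,0,0,22,0,0,0]
    - [1,0,0,22,0,0,0]
    - [1,0,0,18,0,0,0]
    - [1,0,0,9,0,0,0]
    - [1,0,0,5,0,0,0]
    - [-1,0,0,0,0,0,0]
    - [-1,0,0,0,0,0,0]

```text
time: 9.15
tool_pos: [577.3, -391.9, 14.5]
tcp_rot: [179.9, 0.1, 89.7]
ft_force: [-4.5, -0.1, 2.8]
finger_gap: 59.3
grip_force: 2.0
```

Call:
apply_moves:
  steps:
    - [-1,0,0,0,0,0,0]
    - [-1,0,0,0,0,0,0]
    - [-1,0,0,0,0,0,0]
    - [-1,0,0,-10,0,0,0]
    - [-1,0,0,-20,0,0,0]
    - [-1,0,0,-20,0,0,0]
    - [-1,0,0,-20,0,0,0]
    - [-1,0,0,-20,0,0,0]

```text
time: 9.95
tool_pos: [576.4, -391.2, 104.3]
tcp_rot: [-180.0, -0.0, 89.7]
ft_force: [1.0, 0.5, -0.4]
finger_gap: 56.9
grip_force: 37.6
```

Call:
apply_moves:
  steps:
    - [-1,10,0,0,0,0,0]
    - [-1,25,1,0,0,0,0]
    - [-1,35,2,0,0,0,0]
    - [-1,40,2,0,0,0,0]
    - [-1,40,2,0,0,0,0]
    - [-1,40,2,0,0,0,0]
    - [-1,40,2,0,0,0,0]
    - [-1,40,2,0,0,0,0]

```text
time: 10.75
tool_pos: [589.9, -119.0, 101.9]
tcp_rot: [-179.9, -0.0, 89.7]
ft_force: [0.8, -0.5, -1.0]
finger_gap: 56.8
grip_force: 37.6
```

Call:
apply_moves:
  steps:
    - [-1,40,2,0,0,0,0]
    - [-1,40,2,0,0,0,0]
    - [-1,35,1,0,0,0,0]
    - [-1,28,1,0,0,0,0]
    - [-1,15,0,0,0,0,0]
    - [-1,4,0,0,0,0,0]
    - [-1,0,0,0,0,0,0]
    - [-1,0,0,0,0,0,0]

```text
time: 11.55
tool_pos: [597.8, 39.3, 103.1]
tcp_rot: [-180.0, 0.0, 89.7]
ft_force: [-0.6, -0.1, -1.1]
finger_gap: 57.1
grip_force: 37.6
```

Call:
apply_moves:
  steps:
    - [-1,2,1,20,0,0,0]
    - [-1,0,0,22,0,0,0]
    - [-1,0,0,22,0,0,0]
    - [-1,0,0,18,0,0,0]
    - [-1,0,0,10,0,0,0]
    - [-1,0,0,5,0,0,0]
    - [-1,0,0,3,0,0,0]
    - [-1,0,0,0,0,0,0]

```text
time: 12.35
tool_pos: [599.6, 42.0, 4.3]
tcp_rot: [179.9, 0.0, 89.7]
ft_force: [0.4, -0.2, -0.4]
finger_gap: 57.0
grip_force: 37.5
```

Call:
apply_moves:
  steps:
    - [-1,0,0,0,0,0,0]
    - [-1,0,0,0,0,0,0]
    - [0.8,0,0,0,0,0,0]
    - [0.8,0,0,0,0,0,0]
    - [0.8,0,0,0,0,0,0]
    - [0.8,0,0,-8,0,0,0]
    - [0.8,0,0,-20,0,0,0]
    - [0.8,0,0,-30,0,0,0]

```text
time: 13.15
tool_pos: [597.2, 42.5, 60.3]
tcp_rot: [-179.8, -0.0, 89.7]
ft_force: [1.0, -0.3, -0.3]
finger_gap: 76.8
grip_force: 0.0
```

Call:
apply_moves:
  steps:
    - [1,0,0,-30,0,0,0]
    - [1,0,0,-40,0,0,0]
    - [1,20,-10,-20,0,0,-0.6]
    - [1,30,-15,0,0,0,-0.6]
    - [1,30,-15,0,0,0,0]
    - [1,20,-10,0,0,0,0]
    - [1,0,0,0,0,0,0]
    - [1,0,0,0,0,0,0]

```text
time: 13.95
tool_pos: [542.9, 139.2, 152.0]
tcp_rot: [179.9, 0.0, 95.8]
ft_force: [-0.7, -0.5, -0.1]
finger_gap: 85.4
grip_force: 0.0
```

```bash
python3 - <<'E'
from plan import *
from bench import r
x=r.sense();print(x["tool_pos"],x["tcp_rot"])
s=r.snapshot("wrist");cv2.imwrite("pics/w3.png",s["color"])
import pickle;s["p"]=(x["tool_pos"],x["tcp_rot"]);pickle.dump(s,open("w3.pkl","wb"))
E
```

```text
[542.91723037 139.23771419 151.95963228] [1.79945014e+02 1.67905359e-02 9.57823920e+01]
```

View pics/w3.png

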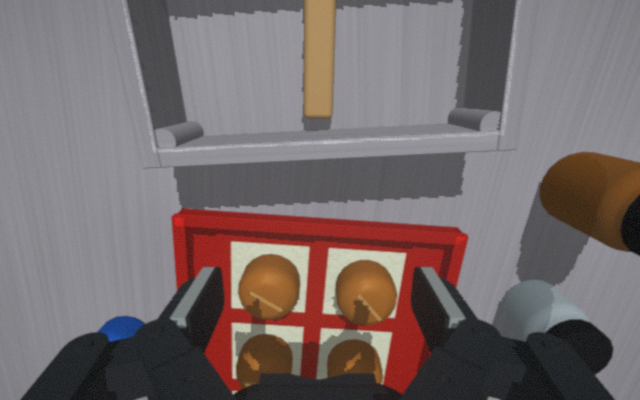

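Both buns sit on their papers, at about (268,287) and (365,290). The spatula handle shows from (318,0) down to its butt at (318,117), nearly straight along the tool's x.

Call:
apply_moves:
  steps:
    - [1,15,0,0,0,0,0]
    - [1,20,0,0,0,0,0]
    - [1,20,0,0,0,0,0]
    - [1,15,0,0,0,0,0]
    - [1,10,0,0,0,0,0]
    - [1,0,0,0,0,0,0]
    - [1,0,0,0,0,0,0]
    - [1,0,0,0,0,0,0]

```text
time: 14.8
tool_pos: [535.0, 218.0, 151.2]
tcp_rot: [-180.0, 0.0, 95.7]
ft_force: [-0.3, -1.0, 0.1]
finger_gap: 85.2
grip_force: 0.0
```

```bash
cat > sp.py <<'E'
from plan import *
from bench import r
import pickle
x=r.sense();print(x["tool_pos"],x["tcp_rot"])
s=r.snapshot("wrist");s["p"]=(x["tool_pos"],x["tcp_rot"]);pickle.dump(s,open("w4.pkl","wb"));cv2.imwrite("pics/w4.png",s["color"])
L=[]
for f,roi in(("w3.pkl",(280,0,360,130)),("w4.pkl",(260,0,380,330))):
    s=pickle.load(open(f,"rb"));p,e=s["p"]
    T=np.eye(4);T[:3,:3]=Ro.from_euler("xyz",e,degrees=True).as_matrix();T[:3,3]=p;T=T@s["hand_eye"]
    h=cv2.cvtColor(s["color"],cv2.COLOR_BGR2HSV)
    c=max(blobs((h[...,0]>8)&(h[...,0]<25)&(h[...,1]>70),500,90000,roi),key=cv2.contourArea)[:,0,:]
    v1=c[:,1].max();end=c[c[:,1]>v1-2].mean(0);v0=c[:,1].min()
    print(f,"butt px",end,"top row",v0,onplane(s,*end,21,T))
    for v in np.linspace(v0+5,v1-8,5).astype(int):
        u=c[np.abs(c[:,1]-v)<=1][:,0]; a,b=onplane(s,u.min(),v,21,T),onplane(s,u.max(),v,21,T);print(v,u.min(),u.max(),(a+b)/2,np.linalg.norm(a-b).round(1))
    L.append(ray(s,*end,T))
print("butt",cross(*L))
E
python3 sp.py
```

```text
[534.95403064 217.96176067 151.24877337] [-1.79994623e+02  1.80282373e-02  9.56746956e+01]
w3.pkl butt px [317.5  117.25] top row 0 [538.9 201.6  21. ]
5 304 335 [532.25 280.95  21.  ] 22.6
31 304 334 [533.65 263.95  21.  ] 22.4
57 304 333 [535.1  246.15  21.  ] 22.1
83 304 332 [536.6 227.5  21. ] 21.9
110 304 331 [538.3 207.2  21. ] 21.7
w4.pkl butt px [318.         208.86956522] top row 26 [539.2 202.3  21. ]
31 307 334 [526.9 342.7  21. ] 20.1
73 305 334 [529.15 313.6   21.  ] 22.4
116 305 333 [532.   281.45  21.  ] 22.5
158 306 332 [535.45 247.5   21.  ] 21.8
201 305 330 [538.  209.5  21. ] 21.9
butt (array([539.1, 201.5,  18.7]), np.float64(0.3))
```

View pics/w4.png

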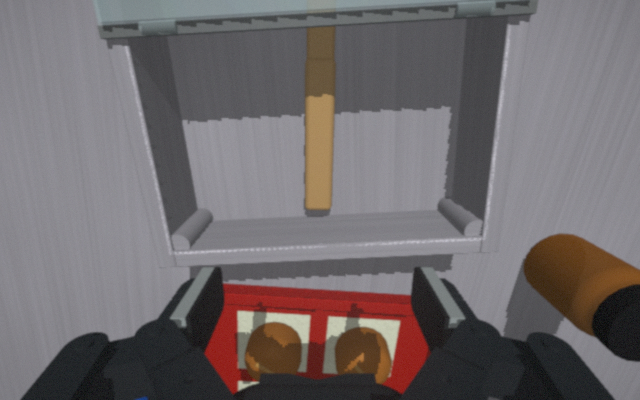

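The second wrist view shows the handle from the cover edge at (320,30) down to the butt at (318,208), clear of the pan walls. Triangulating the butt gives about (539,202) with the top near z = 20.

Call:
apply_moves:
  steps:
    - [1,15,1,0,0,0,0.18]
    - [1,20,1,10,0,0,0]
    - [1,14,1,25,0,0,0]
    - [1,0,0,30,0,0,0]
    - [1,0,0,25,0,0,0]
    - [1,0,0,10,0,0,0]
    - [1,0,0,0,0,0,0]
    - [1,0,0,0,0,0,0]
  squeeze: 100

```text
time: 15.65
tool_pos: [534.3, 267.6, 52.5]
tcp_rot: [179.9, -0.0, 94.8]
ft_force: [0.5, -0.3, -0.0]
finger_gap: 85.2
grip_force: 0.0
```

```bash
python3 - <<'E'
from plan import *
from bench import r
x=r.sense();print(x["tool_pos"],x["tcp_rot"],x["ft_force"])
s=r.snapshot("wrist");cv2.imwrite("pics/w5.png",s["color"])
E
```

```text
[534.30527253 267.61021135  52.49489831] [ 1.79926349e+02 -1.91525053e-02  9.47751208e+01] [ 0.48940035 -0.27461512 -0.02305522]
```

View pics/w5.png

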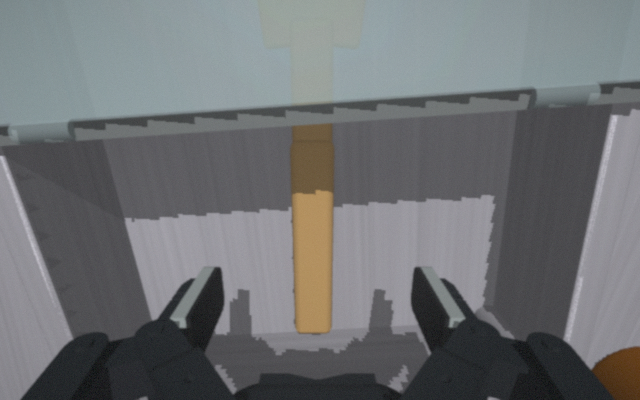

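The handle at (313,260) is centred between the fingers, with the cover edge ahead at row 110. I'll lower and grip.

Call:
apply_moves:
  steps:
    - [1,0,0,15,0,0,0]
    - [1,0,0,15,0,0,0]
    - [1,0,0,10,0,0,0]
    - [1,0,0,5,0,0,0]
    - [1,0,0,2,0,0,0]
    - [1,0,0,0,0,0,0]
    - [-1,0,0,0,0,0,0]
    - [-1,0,0,0,0,0,0]

```text
time: 16.5
tool_pos: [534.0, 267.9, 4.9]
tcp_rot: [179.9, -0.0, 94.8]
ft_force: [-0.1, -0.4, 0.2]
finger_gap: 58.9
grip_force: 0.0
```

Call:
apply_moves:
  steps:
    - [-1,0,0,0,0,0,0]
    - [-1,0,0,0,0,0,0]
    - [-1,0,0,0,0,0,0]
    - [-1,0,0,0,0,0,0]
    - [-1,0,0,0,0,0,0]
    - [-1,0,0,0,0,0,0]
    - [-1,0,0,-3,0,0,0]
    - [-1,0,0,-2,0,0,0]

```text
time: 17.3
tool_pos: [533.0, 267.5, 9.0]
tcp_rot: [-180.0, 0.0, 94.8]
ft_force: [-0.6, -0.4, -1.7]
finger_gap: 21.7
grip_force: 99.4
```

```bash
python3 - <<'E'
from plan import *
from bench import r
x=r.sense();print(x["tool_pos"],x["tcp_rot"],x["ft_force"],x["finger_gap"],x["grip_force"])
p=x["tool_pos"];R=Ro.from_euler("xyz",x["tcp_rot"],degrees=True)
G=R*Ro.from_rotvec([0,-15,0],degrees=True);k=np.array([207,0,-3])
q=p+R.apply(k)-G.apply(k)
plan(-1,q,G.as_euler("xyz",degrees=True),16)
E
```

```text
[533.03580962 267.50228702   9.02742119] [-1.79950456e+02  1.81173399e-02  9.48062566e+01] [-0.5889464  -0.36506279 -1.72782382] 21.688062871311313 99.35088515281677
[-1, 0, 0, -3, 0.0, -0.19, 0.0]
[-1, 0, 0, -3, 0.0, -0.19, 0.0]
[-1, 0, 0, -3, 0.0, -0.19, 0.0]
[-1, 0, 0, -3, 0.0, -0.19, 0.0]
[-1, 0, 0, -3, 0.0, -0.19, 0.0]
[-1, 0, 0, -4, 0.0, -0.19, 0.0]
[-1, 0, 0, -4, 0.0, -0.19, 0.0]
[-1, 0, 0, -3, 0.0, -0.19, 0.0]
[-1, 0, 0, -4, 0.0, -0.19, 0.0]
[-1, 0, 0, -3, 0.0, -0.19, 0.0]
[-1, 0, 0, -4, 0.0, -0.19, 0.0]
[-1, 0, 0, -3, 0.0, -0.19, 0.0]
[-1, 0, 0, -4, 0.0, -0.19, 0.0]
[-1, 0, 0, -3, 0.0, -0.19, 0.0]
[-1, 0, 0, -4, 0.0, -0.19, 0.0]
[-1, -1, 0, -3, 0.0, -0.19, 0.0]
end [532.6 273.4  62.7] [-179.9   15.2   94.8]
```

Call:
apply_moves:
  steps:
    - [-1,0,0,-3,0,-0.19,0]
    - [-1,0,0,-3,0,-0.19,0]
    - [-1,0,0,-3,0,-0.19,0]
    - [-1,0,0,-4,0,-0.19,0]
    - [-1,0,0,-3,0,-0.19,0]
    - [-1,0,0,-4,0,-0.19,0]
    - [-1,0,0,-3,0,-0.19,0]
    - [-1,0,0,-3,0,-0.19,0]

```text
time: 18.1
tool_pos: [533.3, 269.3, 35.5]
tcp_rot: [180.0, 7.7, 94.8]
ft_force: [-0.2, -0.3, -1.0]
finger_gap: 21.4
grip_force: 99.4
```

Call:
apply_moves:
  steps:
    - [-1,0,0,-4,0,-0.19,0]
    - [-1,0,0,-3,0,-0.19,0]
    - [-1,0,0,-4,0,-0.19,0]
    - [-1,0,0,-3,0,-0.19,0]
    - [-1,0,0,-4,0,-0.19,0]
    - [-1,0,0,-3,0,-0.19,0]
    - [-1,0,0,-4,0,-0.19,0]
    - [-1,0,0,-3,0,-0.19,0]

```text
time: 18.9
tool_pos: [533.0, 274.6, 63.1]
tcp_rot: [180.0, 15.3, 94.8]
ft_force: [-0.1, -0.0, -0.4]
finger_gap: 21.6
grip_force: 99.4
```

```bash
python3 - <<'E'
from plan import *
from bench import r
x=r.sense();print(x["tool_pos"],x["tcp_rot"],x["ft_force"],x["wrist_torque"],x["finger_gap"],x["grip_force"])
a=r.snapshot("wrist")["color"];b=r.snapshot("scene")["color"][110:220,310:460]
cv2.imwrite("pics/w6.png",np.hstack([cv2.resize(a,(480,300)),cv2.resize(b,(320,300),interpolation=2)]))
E
```

```text
[532.95400228 274.61409145  63.1141899 ] [179.98723414  15.27278939  94.80527426] [-0.14923541 -0.02147432 -0.43934282] [ 0.06265417 -0.02004447  0.00140677] 21.562571716383484 99.35885667800903
```

View pics/w6.png

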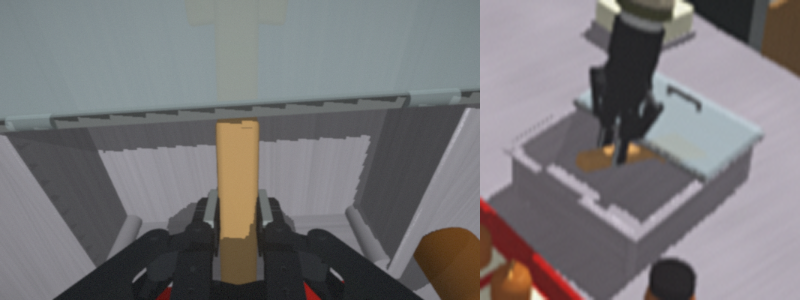

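Gripped and tilted with near-zero force. The handle passes under the cover edge at (237,118) in the wrist view, so I'll pull along its own axis.

Call:
apply_moves:
  steps:
    - [-1,-3,0,0,0,0,0]
    - [-1,-5,0,0,0,0,0]
    - [-1,-6,0,0,0,0,0]
    - [-1,-7,0,0,0,0,0]
    - [-1,-7,0,0,0,0,0]
    - [-1,-7,0,0,0,0,0]
    - [-1,-7,0,0,0,0,0]
    - [-1,-7,0,0,0,0,0]

```text
time: 19.8
tool_pos: [537.0, 226.7, 75.8]
tcp_rot: [180.0, 15.2, 94.8]
ft_force: [1.0, -0.2, -0.4]
finger_gap: 21.2
grip_force: 99.4
```

Call:
apply_moves:
  steps:
    - [-1,-12,0,0,0,0,0]
    - [-1,-15,0,0,0,0,0]
    - [-1,-15,0,0,0,0,0]
    - [-1,-15,0,0,0,0,0]
    - [-1,-15,0,0,0,0,0]
    - [-1,-15,0,0,0,0,0]
    - [-1,-15,0,0,0,0,0]
    - [-1,-10,0,0,0,0,0]

```text
time: 20.6
tool_pos: [546.1, 118.2, 105.5]
tcp_rot: [180.0, 15.2, 94.8]
ft_force: [-0.5, -0.0, -1.1]
finger_gap: 21.4
grip_force: 99.4
```

```bash
python3 - <<'E'
from plan import *
from bench import r
x=r.sense();print(x["tool_pos"],x["tcp_rot"],x["ft_force"],x["wrist_torque"],x["finger_gap"],x["grip_force"])
a=r.snapshot("wrist")["color"];b=r.snapshot("scene")["color"][110:220,310:460]
cv2.imwrite("pics/w7.png",np.hstack([cv2.resize(a,(480,300)),cv2.resize(b,(320,300),interpolation=2)]))
E
```

```text
[546.13790179 118.17280274 105.45636629] [179.97742504  15.2049823   94.76199437] [-0.54395103 -0.01517374 -1.14508989] [ 0.11352464  0.01146985 -0.03978103] 21.442134940630307 99.35279846191406
```

View pics/w7.png

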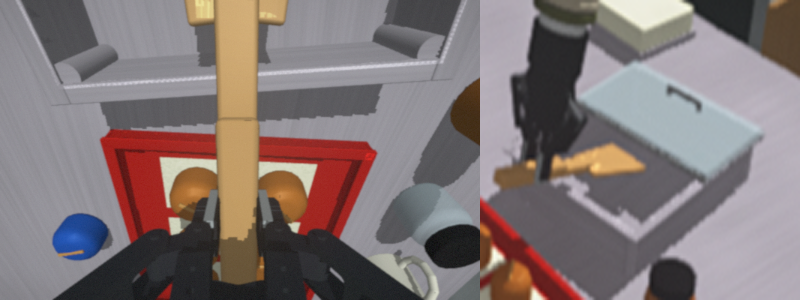

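The spatula is held and its blade is out past the cover edge, at (238,8) in the wrist view and (610,160) in the scene part. I'll raise it straight up, level it and carry it over the tray.

Call:
apply_moves:
  steps:
    - [-1,-2,0,-6,0,0,0]
    - [-1,-3,0,-11,0,0,0]
    - [-1,-3,0,-12,0,0,0]
    - [-1,-3,0,-12,0,0,0]
    - [-1,-3,0,-12,0,0,0]
    - [-1,-3,0,-12,0,0,0]
    - [-1,-2,0,-8,0,0,0]
    - [-1,0,0,0,0,0,0]

```text
time: 21.5
tool_pos: [546.8, 120.8, 182.3]
tcp_rot: [179.8, 15.2, 94.8]
ft_force: [0.1, -0.3, -1.8]
finger_gap: 21.4
grip_force: 99.4
```

```bash
python3 - <<'E'
from plan import *
from bench import r
x=r.sense();print(x["tool_pos"],x["tcp_rot"],x["ft_force"],x["grip_force"])
plan(-1,[566,-190,160],[180,0,94.8],24)
E
```

```text
[546.80802954 120.76136733 182.33930632] [179.8278138   15.16898805  94.76758296] [ 0.08804377 -0.31983151 -1.80508972] 99.35219049453735
[-1, -12, 0, 4, 0.0, 0.13, -0.0]
[-1, -12, 0, 4, 0.0, 0.13, -0.0]
[-1, -12, 0, 4, 0.0, 0.13, -0.0]
[-1, -12, 0, 4, 0.0, 0.13, -0.0]
[-1, -13, 0, 4, 0.0, 0.13, -0.0]
[-1, -13, 0, 4, 0.0, 0.13, -0.0]
[-1, -13, 0, 3, 0.0, 0.13, -0.0]
[-1, -13, 0, 3, 0.0, 0.13, -0.0]
[-1, -13, 0, 3, 0.0, 0.13, -0.0]
[-1, -13, 0, 3, 0.0, 0.13, -0.0]
[-1, -13, -1, 3, 0.0, 0.13, -0.0]
[-1, -13, 0, 3, 0.0, 0.13, -0.0]
[-1, -13, -1, 3, 0.0, 0.13, -0.0]
[-1, -13, 0, 2, 0.0, 0.13, -0.0]
[-1, -13, -1, 2, 0.0, 0.13, -0.0]
[-1, -13, 0, 2, 0.0, 0.13, -0.0]
[-1, -13, -1, 2, 0.0, 0.13, -0.0]
[-1, -12, 0, 2, 0.0, 0.13, -0.0]
[-1, -13, -1, 2, 0.0, 0.13, -0.0]
[-1, -12, 0, 2, 0.0, 0.13, -0.0]
[-1, -13, -1, 1, 0.0, 0.13, -0.0]
[-1, -13, 0, 1, 0.0, 0.13, -0.0]
[-1, -12, -1, 1, 0.0, 0.13, -0.0]
[-1, -13, 0, 2, 0.0, 0.13, -0.0]
end [ 566.  -190.4  159.9] [179.8  -0.4  94.8]
```

Call:
apply_moves:
  steps:
    - [-1,-6,0,2,0,0.13,0]
    - [-1,-12,0,4,0,0.13,0]
    - [-1,-14,0,4,0,0.13,0]
    - [-1,-14,0,4,0,0.13,0]
    - [-1,-14,0,4,0,0.13,0]
    - [-1,-14,0,4,0,0.13,0]
    - [-1,-14,0,3,0,0.13,0]
    - [-1,-14,0,3,0,0.13,0]

```text
time: 22.3
tool_pos: [554.1, 13.2, 174.5]
tcp_rot: [-179.9, 10.0, 94.8]
ft_force: [0.6, -1.2, -0.9]
finger_gap: 21.5
grip_force: 99.4
```

Call:
apply_moves:
  steps:
    - [-1,-14,0,3,0,0.13,0]
    - [-1,-14,0,3,0,0.13,0]
    - [-1,-14,0,3,0,0.13,0]
    - [-1,-14,0,3,0,0.13,0]
    - [-1,-14,0,3,0,0.13,0]
    - [-1,-14,0,2,0,0.13,0]
    - [-1,-14,0,2,0,0.13,0]
    - [-1,-14,0,2,0,0.13,0]

```text
time: 23.1
tool_pos: [563.4, -100.1, 168.8]
tcp_rot: [-179.9, 4.7, 94.8]
ft_force: [0.5, 0.4, -2.0]
finger_gap: 21.4
grip_force: 99.4
```

Call:
apply_moves:
  steps:
    - [-1,-14,0,2,0,0.13,0]
    - [-1,-14,0,2,0,0.13,0]
    - [-1,-14,0,1,0,0.13,0]
    - [-1,-14,0,1,0,0.13,0]
    - [-1,-10,0,1,0,0.13,0]
    - [-1,-8,0,0,0,0.13,0]
    - [-1,-4,0,0,0,0.1,0]
    - [-1,-2,0,0,0,0,0]

```text
time: 23.9
tool_pos: [570.8, -179.0, 167.1]
tcp_rot: [-180.0, 0.4, 94.8]
ft_force: [0.4, -0.2, -1.0]
finger_gap: 21.4
grip_force: 99.4
```

Call:
apply_moves:
  steps:
    - [-1,0,0,0,0,0,0]
    - [-1,0,0,0,0,0,0]
    - [-1,0,0,0,0,0,0]
    - [-1,0,0,0,0,0,0]
    - [-1,0,0,0,0,0,0]
    - [-1,0,0,0,0,0,0]
    - [-1,0,0,0,0,0,0]
    - [-1,0,0,0,0,0,0]

```text
time: 24.7
tool_pos: [571.0, -178.3, 167.2]
tcp_rot: [180.0, 0.4, 94.8]
ft_force: [0.4, -0.2, -0.9]
finger_gap: 21.6
grip_force: 99.4
```

```bash
python3 - <<'E'
from plan import *
from bench import r
x=r.sense();print(x["tool_pos"],x["tcp_rot"],x["ft_force"],x["grip_force"])
a=r.snapshot("top")["color"][100:280,200:420];b=r.snapshot("scene")["color"][110:320,180:420]
cv2.imwrite("pics/f.png",np.hstack([cv2.resize(a,(400,330),interpolation=2),cv2.resize(b,(380,330),interpolation=2)]))
E
```

```text
[ 570.98062264 -178.34879642  167.20031473] [179.99961502   0.39777976  94.80764841] [ 0.40590934 -0.1542803  -0.89842203] 99.36164975166321
```

View pics/f.png

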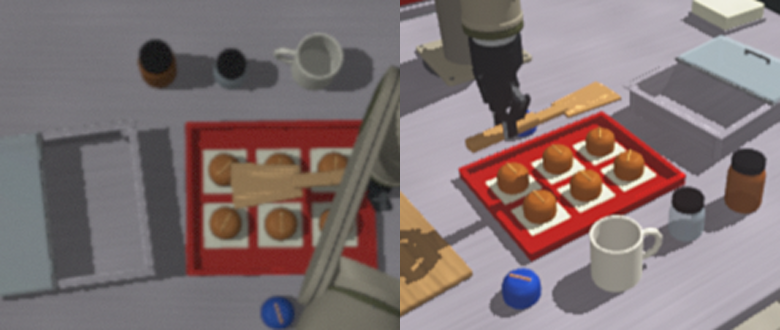

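The spatula is level above the tray with its blade near the tray centre, at (265,183) in the top part. All six buns stand in two rows of three, and the bystanders haven't moved.

```bash
python3 -c "
from bench import r
print(r.hand_in())"
```

```text
the job is handed in; nothing more can be done
None
```

I handed the job in: both buns are in the empty places on the tray, and the gripper is holding the spatula level and still with its blade over the tray; no verdict came back.

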